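Draw the short chisel from the rack and hold it ready over the whetstone

ROBOT

A 6-joint arm with a two-finger parallel gripper is mounted at the origin on a cart in front of the work surface, level with it; the furniture and walls round the work are solid. World frame = base frame: x ahead of the robot, y to its left, z up, the work surface at z = 0. Lengths are in mm, angles in rad, forces in N, time in s.
With the tool pointing down it reaches from about 350 to 875 mm from the base axis. Payload 4.2 kg.
Tool frame: the origin (TCP) lies on the centre line of the jaws, within the pads' length; the fingertips stand 14 mm ahead of it and the grasp point (between the pads) lies 5 mm behind it (tcp_to_tips is the distance from the TCP to the fingertips, in mm); z points along the fingers, y is the direction in which the jaws open and shut (so a half turn about z gives the same grasp; the last joint's range is limited). The gripper opens to 85 mm and grips with 20 to 120 N. Pads are 22 mm wide; open, the fingers measure 114 mm over their backs; the gripper's body (76 mm by 85 mm) begins 54 mm behind the grasp point. The pads swing forward as they close: fully open they stand 13 mm farther back than shut.
Start: joints at [-0.858, 0.385, 0.008, 0, -1.194, -0.259], TCP at [274.002, -561.714, 245.312] pointing down, gripper open.
Joint ranges: [-3.14, 3.14], [-1.21, 2.06], [-1.07, 1.41], [-3.16, 2.05], [-2.99, -0.16], [-3.1, 3.1]. Speed limits (rad/s): [2.79, 2.79, 3.14, 3.14, 3.14, 3.14].

INTERFACE

Orientations are given as a unit quaternion [x, y, z, w].
In Python, from bench import read_state, get_image, job_done, tcp_to_tips gives the robot as it stands. The module is installed in compiled form; this text tells all that it offers.
- The arm moves only by the tool play_rows, never from a script. Its argument "targets" is a list of rows, each an object of numbers: "gripper": the gripper's target within -1 to 1 (shut at 1, half-way at 0, fully open at -1); "tx", "ty", "tz": the shift along the tool's x, y, z scaled (see below); "spin": the turn about the tool's z scaled (see below). A call has 1 to 12 rows; each row is the pose to reach, as a shift and turn from the pose commanded when the call began, along the tool's axes at that moment; what a row does not reach only later rows make up. The controller multiplies each number of a shift by 0.25 m and each number of a turn by pi/4 rad. A row lasts 1/8 s, in which the tool goes at most 62.5 mm and 10.7 degrees, less where a joint would pass 70% of its speed; a pose out of reach is approached as far as the arm can. A call with a number of a shift or a turn outside -1 to 1 is refused whole. A call with a gripper value outside its range is refused whole. The fingers move at their own pace and stop on an object; the grip force is fixed at half the most. Time passes only in rows, so rows that repeat a pose let the fingers close. It gives the time, the measured TCP pose, the force and the opening at its end, in the units of the state.
- read_state(): the state, without advancing time (a new reading comes with each control period).
- get_image(name): name is "scene" or "top"; returns a dict with "frame" (420x560x3 uint8, red, green, blue), "depth" (420x560 float32, mm along the optical axis (not along the pixel's ray), 0 where there is no reading), "mtx" (3x3 intrinsics, pixels), "world_to_cam" (4x4, takes a point from world to camera coordinates). Camera axes: x right, y up, looking along -z (the intrinsics and any distortion apply to the point x, -y, -z); pixel columns grow to the right and rows downward; lengths in mm; the calibration is good to about 2 mm. A picture is of the moment at which its call begins.
- job_done(): hands the job in, once; it reports no verdict.
The state is a dict: "clock": time; "joints": joint angles; "joint_vel": joint speeds; "joint_efforts": joint torques, N m; "position": TCP position; "ee_rot": TCP orientation; "contact_force": force on the tool from outside, world axes, zero at the start; "wrist_torque": the same for the moment, N m; "gripper_width": finger opening in mm.
Only numpy, scipy, OpenCV 4.12 (cv2) and the standard library are available. Lean on these libraries where they do the work, as an engineer would, in place of code of your own. Each camera call takes 0.05 s, during which the arm holds its last target.

TASK

Gently draw the shortest of the three tools straight up out of the wooden bench rack, without forcing it against the rack, and turn it to its honing attitude over the whetstone in front of the robot: blade in line with the length of the stone, its flat lying square across the stone, the handle end raised about 30 degrees above level, and the cutting edge about 4 cm above the middle of the stone. Do not let the chisel touch the stone, and leave the stone, the other tools and everything else where they are. Finish while holding the chisel still there, raised in the gripper.

Things in the scene. Friction and masses are not known exactly. Their poses are not given: they have to be found in the camera images.
- short_chisel: Carving chisel, 239 mm, 0.08 kg, the shortest of the three tools standing upright in the rack. Origin at mid-length, 15 mm off its long axis, which runs along y at x = 0, z = +15 mm: handle end y = +119 mm, cutting edge y = -119 mm. Blade 14 mm wide along x, 6 mm thick along z. In the rack y points up, x runs along the row of tools, z to the rack's back, away from the robot.
- chisel_handle (a point): On the short chisel's long axis inside its wooden handle (body y = +55 mm), a good place to grip: the handle, y = +11 to +119 mm, is oval, here about 38 mm wide along x and 33 mm thick along z. Below it the steel ferrule is 28 mm across (y = -11 to +11 mm), then 20 mm (to y = -25 mm).
- chisel_edge (a point): Middle of the short chisel's cutting edge (body y = -119 mm, x = 0, z = +15 mm), axes parallel to the chisel's. In the rack it hangs 17 mm above the bench; the chisel must rise 108 mm for the edge to leave the rack.
- tool_rack: Wooden rack fixed to the bench, 300 mm long (y), 96 mm deep (x), ends 133 mm high. Origin: centre of underside; x points to its back. Top board (upper face at 125 mm) has three 22.5 mm holes at x = 0, y = +100, 0, -100 mm; a lower board (26 to 38 mm up) has a 12 x 22 mm slot under each. Tools hang in the holes by their ferrules, 1.5 mm play all round, and come out straight up.
- rack_gouge: Carving gouge, 286 mm long, standing upright in another hole of the same rack, its handle end about 308 mm above the bench. Same axes as the chisel (y up to the handle end, long axis at z = +14 mm), origin at mid-length. To be left in its place.
- rack_chisel: Long carving chisel, 317 mm long, standing upright in another hole of the rack, its handle end about 332 mm above the bench. Same axes as the chisel (y up to the handle end, long axis at z = +15 mm), origin at mid-length. To be left in its place.
- honing_stone: Whetstone: a grey stone 46 x 136 mm in a wooden tray 60 x 150 mm, 30 mm high in all, lying loose on the open bench in front of the robot, its length roughly away from the robot. Origin at the centre of its underside, y along its length, x across it, z up.
- stone_face (a point): Centre of the upper face of the whetstone, 30 mm above the bench; axes parallel to those of the stone.
- broad_gouge: Slick with a broad blade, 353 mm long along its y and 31 mm high, lying on the bench in front of the rack; origin at the centre of its underside. Bystander.
- spoon_blank_a: Carved spoon blank, about 51 x 300 x 22 mm (long along y), lying on the bench to the left of the stone; origin at the centre of its underside. Bystander.
- spoon_blank_b: Second spoon blank, about 50 x 308 x 22 mm (long along y), beside the first one, farther left. Origin at the centre of its underside. Bystander.
- sander_pad: Wooden sanding block, 56 x 100 x 28 mm (long along y), lying on the bench between the stone and the slick; origin at the centre of its underside. Bystander.

How it is judged:
By the outcome, as a careful person would: the job done as asked, in the order asked, and still so for the second after the job is handed in, while the arm keeps its last pose, push and grip.
It also fails if it takes over 51 s, if anything falls off the work surface, if the arm or the gripper's body presses on something with over 40 N, if the wrist force passes 120 N, or if a joint passes its speed limit or range.

## Working session

There is one attempt and no reset: what is moved stays moved. The work goes in short steps, Python scripts to look and compute and a tool call to move; the robot and the scene stay as the last step left them, time stands still between calls to the robot, and variables do not carry over. Pictures are saved under pics/ and viewed, and the job is handed in when it is done.

Besides the shell and the picture viewer there is one more tool, called after "Request:" as name(argument=value, ...), one argument or row to a line, values as JSON. play_rows: Moves the arm, as the interface text tells. Its arguments: {"type":"object","properties":{"targets":{"type":"array","items":{"type":"object","properties":{"gripper":{"type":"number"},"tx":{"type":"number","minimum":-1,"maximum":1},"ty":{"type":"number","minimum":-1,"maximum":1},"tz":{"type":"number","minimum":-1,"maximum":1},"spin":{"type":"number","minimum":-1,"maximum":1}}}}},"required":["targets"]}

```bash
ls; mkdir -p pics
cat > h.py <<'E'
import numpy as np,cv2
from bench import *
from scipy.spatial.transform import Rotation as R
def cam(n,save=None):
    d=get_image(n)
    if save: cv2.imwrite('pics/'+save,cv2.cvtColor(d['frame'],cv2.COLOR_RGB2BGR))
    np.savez('/tmp/'+n+'.npz',**d); return d
def cloud(d):
    K=d['mtx'];Z=d['depth'];v,u=np.mgrid[0:Z.shape[0],0:Z.shape[1]]
    x=(u-K[0,2])/K[0,0]*Z;y=(v-K[1,2])/K[1,1]*Z
    P=np.stack([x,-y,-Z,np.ones_like(Z)],-1)
    W=P@np.linalg.inv(d['world_to_cam']).T
    W=W[...,:3];W[Z==0]=np.nan
    return W
def proj(d,p):
    p=np.atleast_2d(p);c=(np.c_[p,np.ones(len(p))]@d['world_to_cam'].T)[:,:3]
    q=c*[1,-1,-1];q=q@d['mtx'].T
    return q[:,:2]/q[:,2:]
E
python3 - <<'E'
from h import *
s=read_state();print({k:np.round(v,3) for k,v in s.items()},tcp_to_tips)
print(R.from_quat(s['ee_rot']).as_matrix().round(3))
for n in ['scene','top']:
    d=cam(n,n+'0.png'); print(n,d['mtx'],d['world_to_cam'].round(2))
E
```

```text
pics
{'clock': np.float64(0.0), 'joints': array([-0.858,  0.386,  0.007, -0.   , -1.194, -0.259]), 'joint_vel': array([-0.001, -0.   , -0.001, -0.   , -0.   ,  0.001]), 'joint_efforts': array([-0.0000e+00, -3.9229e+01,  1.8840e+01,  4.1860e+00, -5.0000e-03,
        0.0000e+00]), 'position': array([ 273.742, -561.234,  244.201]), 'ee_rot': array([-0.225,  0.974,  0.001, -0.   ]), 'contact_force': array([-0.487,  0.451,  1.215]), 'wrist_torque': array([-0.034,  0.008, -0.011]), 'gripper_width': np.float64(85.467)} 14.0
[[-0.899 -0.438 -0.001]
 [-0.438  0.899  0.002]
 [ 0.     0.002 -1.   ]]
scene [[388.60993101   0.         286.33180085]
 [  0.         388.60993101 203.60992339]
 [  0.           0.           1.        ]] [[-8.0000e-01 -6.0000e-01  1.0000e-02  4.6389e+02]
 [ 3.4000e-01 -4.3000e-01  8.4000e-01 -2.2644e+02]
 [-5.0000e-01  6.7000e-01  5.4000e-01 -8.2095e+02]
 [ 0.0000e+00  0.0000e+00  0.0000e+00  1.0000e+00]]
top [[467.93422818   0.         275.25465293]
 [  0.         467.93422818 206.67714989]
 [  0.           0.           1.        ]] [[-1.00000e-02 -1.00000e+00 -2.00000e-02  1.24760e+02]
 [ 9.90000e-01 -1.00000e-02  1.50000e-01 -5.14630e+02]
 [-1.50000e-01 -2.00000e-02  9.90000e-01 -1.36372e+03]
 [ 0.00000e+00  0.00000e+00  0.00000e+00  1.00000e+00]]
```

View pics/scene0.png

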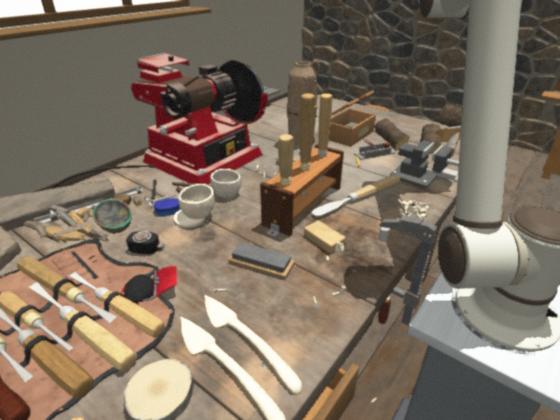

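View pics/top0.png

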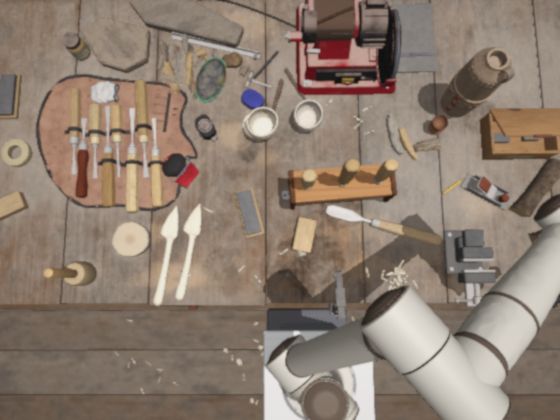

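```bash
cat > m.py <<'E'
from h import *
T=dict(np.load('/tmp/top.npz'));S=dict(np.load('/tmp/scene.npz'))
WT=cloud(T);WS=cloud(S)
for n,W,b in [('top',WT,(170,150,320,400)),('scene',WS,(90,150,250,340))]:
    r0,r1,c0,c1=b[0] if 0 else b[0],b[1],b[2],b[3]
# all points in region
A=np.concatenate([WT.reshape(-1,3),WS.reshape(-1,3)]);src=np.r_[np.zeros(WT[...,0].size),np.ones(WS[...,0].size)]
ok=~np.isnan(A[:,0]);A=A[ok];src=src[ok]
m=(A[:,0]>450)&(A[:,0]<800)&(A[:,1]>-350)&(A[:,1]<150)
B=A[m];sb=src[m]
for k in (0,1):
  t=B[(sb==k)&(B[:,2]>160)&(B[:,2]<400)]
  # cluster by y
  import cv2
  print('cam',k,len(t))
  for z0 in range(160,350,15):
    s=t[(t[:,2]>=z0)&(t[:,2]<z0+15)]
    if len(s)<5: continue
    L,lab,c=0,None,None
    img=np.zeros((360,520),np.uint8);img[(s[:,0]-450).astype(int),(s[:,1]+350).astype(int)]=1
    img=cv2.dilate(img,np.ones((15,15),np.uint8));nl,lab=cv2.connectedComponents(img)
    l=lab[(s[:,0]-450).astype(int),(s[:,1]+350).astype(int)]
    print(z0,[ (int((l==i).sum()),s[l==i].min(0).round()[:2].tolist(),s[l==i].max(0).round()[:2].tolist()) for i in range(1,nl) if (l==i).sum()>4])
  r=B[(sb==k)&(B[:,2]>118)&(B[:,2]<140)&(B[:,0]>500)]
  rect=cv2.minAreaRect(r[:,:2].astype(np.float32));print('rack',len(r),rect,np.median(r[:,2]),cv2.boxPoints(rect).round().tolist())
E
python3 m.py
```

```text
cam 0 946
160 [(7, [549.0, 17.0], [554.0, 37.0]), (6, [557.0, -73.0], [565.0, -57.0]), (11, [564.0, -180.0], [575.0, -155.0])]
175 [(11, [548.0, 16.0], [562.0, 48.0]), (12, [556.0, -78.0], [567.0, -54.0]), (15, [563.0, -175.0], [585.0, -154.0])]
190 [(14, [548.0, 17.0], [556.0, 46.0]), (12, [556.0, -83.0], [569.0, -54.0]), (16, [562.0, -181.0], [587.0, -153.0])]
205 [(16, [548.0, 12.0], [562.0, 49.0]), (18, [556.0, -84.0], [570.0, -52.0]), (18, [563.0, -180.0], [583.0, -152.0])]
220 [(18, [549.0, 10.0], [562.0, 50.0]), (16, [556.0, -84.0], [570.0, -52.0]), (22, [562.0, -181.0], [586.0, -152.0])]
235 [(25, [548.0, 12.0], [567.0, 48.0]), (17, [556.0, -82.0], [570.0, -50.0]), (24, [563.0, -184.0], [585.0, -151.0])]
250 [(143, [548.0, 12.0], [580.0, 48.0]), (22, [555.0, -83.0], [584.0, -51.0]), (25, [562.0, -182.0], [589.0, -151.0])]
265 [(22, [556.0, -85.0], [570.0, -50.0]), (26, [563.0, -183.0], [588.0, -150.0])]
280 [(24, [556.0, -82.0], [582.0, -50.0]), (35, [563.0, -182.0], [586.0, -151.0])]
295 [(29, [555.0, -86.0], [584.0, -51.0]), (146, [563.0, -188.0], [595.0, -153.0])]
310 [(32
[... 946 characters left out ...]
, -48.0]), (61, [562.0, -187.0], [590.0, -149.0])]
250 [(85, [547.0, 15.0], [579.0, 49.0]), (78, [555.0, -79.0], [582.0, -47.0]), (71, [562.0, -182.0], [590.0, -149.0])]
265 [(77, [555.0, -85.0], [583.0, -46.0]), (61, [562.0, -180.0], [590.0, -149.0])]
280 [(87, [555.0, -82.0], [584.0, -48.0]), (68, [562.0, -177.0], [589.0, -149.0])]
295 [(88, [555.0, -81.0], [587.0, -48.0]), (79, [562.0, -184.0], [590.0, -151.0])]
310 [(82, [555.0, -79.0], [582.0, -49.0])]
325 [(73, [555.0, -84.0], [584.0, -50.0])]
rack 1576 ((570.3522338867188, -66.46678161621094), (96.8299331665039, 301.57135009765625), 4.5077996253967285) 125.20730225302077 [[510.0, 80.0], [534.0, -221.0], [630.0, -213.0], [607.0, 88.0]]
```

```bash
cat > m2.py <<'E'
from h import *
T=dict(np.load('/tmp/top.npz'));S=dict(np.load('/tmp/scene.npz'))
for n,d in (('top',T),('scene',S)):
    W=cloud(d)
    m=(W[...,2]>12)&(W[...,2]<45)&(W[...,0]>230)&(W[...,0]<520)&(W[...,1]>-330)&(W[...,1]<460)
    k,lab,st,_=cv2.connectedComponentsWithStats(m.astype(np.uint8))
    for i in range(1,k):
        if st[i,4]<60: continue
        p=W[lab==i]; r=cv2.minAreaRect(p[:,:2].astype(np.float32))
        print(n,st[i].tolist(),np.round(r[0]),np.round(r[1]),round(r[2],1),'z',np.percentile(p[:,2],[5,50,95]).round(1), cv2.boxPoints(r).round().tolist())
        q=p[p[:,2]>26]
        if len(q)>50:
            r=cv2.minAreaRect(q[:,:2].astype(np.float32));print('   top face',np.round(r[0],1),np.round(r[1],1),round(r[2],2))
    m=(W[...,2]<8)&(W[...,2]>-8); print('bench z',np.nanmedian(W[...,2][m]))
# height map around
W=np.concatenate([cloud(T).reshape(-1,3),cloud(S).reshape(-1,3)]);W=W[~np.isnan(W[:,0])]
g=np.full((35,40),-99.)
for x,y,z in W:
    i=int((x-200)//20);j=int((y+350)//20)
    if 0<=i<35 and 0<=j<40: g[i,j]=max(g[i,j],z)
print('cols y=-340..',)
print('      '+' '.join('%4d'%(-340+20*j) for j in range(39,-1,-1)))
for i in range(34,-1,-1): print(210+20*i,' '.join('%4d'%v for v in g[i,::-1]))
E
python3 m2.py
```

```text
top [238, 206, 27, 32, 542] [480. 195.] [97. 59.] 14.2 z [13.2 28.6 34.5] [[425.0, 212.0], [440.0, 155.0], [534.0, 179.0], [519.0, 236.0]]
   top face [481.8 196.2] [88.7 46. ] 15.32
top [326, 206, 102, 37, 905] [ 469. -185.] [312.  37.] 72.9 z [13.  21.4 30.9] [[406.0, -328.0], [440.0, -339.0], [532.0, -41.0], [497.0, -31.0]]
   top face [ 446.9 -252.8] [169.2  28.3] 72.1
top [293, 217, 24, 38, 630] [428.  35.] [ 55. 111.] 77.9 z [22.5 28.  33.1] [[368.0, 20.0], [476.0, -3.0], [488.0, 51.0], [379.0, 74.0]]
   top face [430.4  35. ] [ 54.4 105.1] 78.05
top [176, 233, 21, 67, 399] [343. 390.] [ 26. 201.] 77.8 z [12.9 17.3 23.3] [[242.0, 398.0], [438.0, 356.0], [444.0, 381.0], [248.0, 424.0]]
top [162, 236, 11, 56, 234] [350. 453.] [ 19. 166.] 83.8 z [12.8 17.2 23.4] [[267.0, 452.0], [432.0, 434.0], [434.0, 453.0], [269.0, 471.0]]
top [386, 267, 22, 22, 198] [ 305. -235.] [51. 59.] 37.4 z [13.4 21.9 29. ] [[266.0, -227.0], [302.0, -274.0], [343.0, -243.0], [307.0, -196.0]]
bench z -0.08188143288055016
scene [312, 178, 81, 38, 626] [ 467. -183.] [310.  34.] 73.0 z [13.6 18.3 29.8] [[405
[... 7785 characters left out ...]
  6    6  717  736  736  728  714    4    8    6    7   28  661  666  668  662  657  647
250    6   20   18    5    8    6    9    6    4    6    5    4    2    9    7    6    4    7    4    5    7    5    6  700  735  738  737  734  727  712    8    4  656  673  678  679  674  670  659  646
230    8    5    6    7    7    6    8    4    4    6    4    8    6    5    5    5    3    7    3   11    4    5    9  717  732  737  737  737  735  725  701  671  685  690  691  688  681  671  656  635
210  -99  -99  -99  -99  -99  -99  -99  -99  -99  -99  -99  -99  -99  -99  -99  -99  -99  -99  -99  -99  -99  -99  562  706  724  733  737  738  736  730  721  701  703  702  697  689  680  667  651  -99
```

```bash
python3 - <<'E'
from h import *
T=dict(np.load('/tmp/top.npz'));S=dict(np.load('/tmp/scene.npz'))
for n,d in (('top',T),('scene',S)):
    W=cloud(d)
    p=W[(W[...,0]>395)&(W[...,0]<600)&(W[...,1]>130)&(W[...,1]<265)]
    for lo,hi in((10,45),(24,45)):
        q=p[(p[:,2]>lo)&(p[:,2]<hi)]
        r=cv2.minAreaRect(q[:,:2].astype(np.float32)); print(n,lo,len(q),r,np.median(q[:,2]))
    f=d['frame']; 
    c=proj(d,[[480,190,30]])[0].astype(int)
    k=f[c[1]-50:c[1]+50,c[0]-60:c[0]+60]
    cv2.imwrite(f'pics/st_{n}.png',cv2.resize(cv2.cvtColor(k,cv2.COLOR_RGB2BGR),None,fx=5,fy=5)); print(c)
E
python3 - <<'E'
import cv2,numpy as np
a=cv2.imread('pics/st_top.png');b=cv2.imread('pics/st_scene.png')
cv2.imwrite('pics/st.png',cv2.resize(np.hstack([a,b]),(800,333)))
E
```

```text
top 10 908 ((506.5528869628906, 202.798583984375), (155.76528930664062, 65.42375946044922), 18.225669860839844) 28.312172006407764
top 24 648 ((504.1022033691406, 202.11961364746094), (135.03060913085938, 46.17107009887695), 14.801587104797363) 29.757755743566918
[252 219]
scene 10 1261 ((503.4158020019531, 206.5447540283203), (151.1659698486328, 62.34556579589844), 17.493253707885742) 28.738200290089367
scene 24 818 ((503.81298828125, 203.09619140625), (134.6315155029297, 50.67483139038086), 14.589813232421875) 29.738384918897054
[272 255]
```

View pics/st.png

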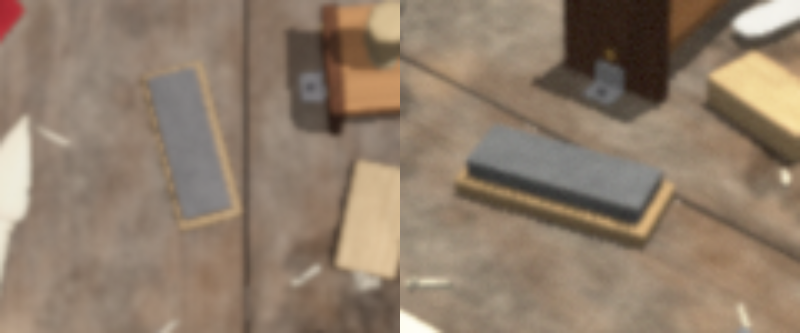

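```bash
cat >> h.py <<'E'
def go(p,jaw_deg=None,s=None):
    s=s or read_state(); M=R.from_quat(s['ee_rot']).as_matrix()
    d=M.T@(np.array(p)-s['position'])/250
    out=dict(zip(('tx','ty','tz'),d.round(4)))
    if jaw_deg is not None:
        a=np.degrees(np.arctan2(M[1,1],M[0,1])); e=(jaw_deg-a+90)%180-90
        out['spin']=round(-e/45,4)
    return out
E
python3 - <<'E'
from h import *
print(go([274,-561,410]),go([562.7,31,410],94.3))
E
```

```text
{'tx': np.float64(-0.0012), 'ty': np.float64(0.0019), 'tz': np.float64(-0.6628)} {'tx': np.float64(-2.0769), 'ty': np.float64(1.6244), 'tz': np.float64(-0.6596), 'spin': np.float64(0.482)}
```

Request:
play_rows(
  targets=[
    {"tz":-0.25,"gripper":-0.35},
    {"tz":-0.5,"gripper":-0.35},
    {"tz":-0.66,"tx":-0.1,"ty":0.08,"gripper":-0.35},
    {"tz":-0.66,"tx":-0.3,"ty":0.24,"spin":0.12,"gripper":-0.35},
    {"tz":-0.66,"tx":-0.5,"ty":0.4,"spin":0.24,"gripper":-0.35},
    {"tz":-0.66,"tx":-0.7,"ty":0.55,"spin":0.36,"gripper":-0.35},
    {"tz":-0.66,"tx":-0.9,"ty":0.71,"spin":0.482,"gripper":-0.35},
  ],
)

```text
invalid input
```

Run:
```python
from h import *
s=read_state();print(s['clock'],s['position'],s['joints'],s['gripper_width'],R.from_quat(s['ee_rot']).as_matrix().round(3))
print(go([562.7,31,410],94.3))
```

```text
0.1 [ 273.79207686 -561.26791691  244.30926539] [-8.58383626e-01  3.85497809e-01  6.74688492e-03 -4.66243068e-04
 -1.19403575e+00 -2.58626549e-01] 85.39236618524151 [[-0.899 -0.438 -0.001]
 [-0.438  0.899  0.002]
 [ 0.     0.002 -1.   ]]
{'tx': np.float64(-2.0769), 'ty': np.float64(1.6244), 'tz': np.float64(-0.6596), 'spin': np.float64(0.482)}
```

Request:
play_rows(
  targets=[
    {"tx":0,"ty":0,"tz":-0.25,"spin":0,"gripper":-0.35},
    {"tx":0,"ty":0,"tz":-0.5,"spin":0,"gripper":-0.35},
    {"tz":-0.66,"tx":-0.1,"ty":0.08,"spin":0,"gripper":-0.35},
    {"tz":-0.66,"tx":-0.3,"ty":0.24,"spin":0.12,"gripper":-0.35},
    {"tz":-0.66,"tx":-0.5,"ty":0.4,"spin":0.24,"gripper":-0.35},
    {"tz":-0.66,"tx":-0.7,"ty":0.55,"spin":0.36,"gripper":-0.35},
    {"tz":-0.66,"tx":-0.9,"ty":0.71,"spin":0.482,"gripper":-0.35},
  ],
)

```text
clock: 0.98
position: [396.8, -305.7, 409.9]
ee_rot: [-0.036, 0.999, 0.0, -0.0]
contact_force: [0.9, -0.6, 0.1]
gripper_width: 57.9
```

```bash
cat > st.py <<'E'
from h import *
import sys
np.set_printoptions(suppress=True,precision=3)
s=read_state();M=R.from_quat(s['ee_rot']).as_matrix()
print('t %.2f'%s['clock'],'p',s['position'].round(1),'j',s['joints'],'w %.1f'%s['gripper_width'],'F',s['contact_force'].round(1),'T',s['wrist_torque'].round(2),'jaw %.2f tilt %.2f'%(np.degrees(np.arctan2(M[1,1],M[0,1])),np.degrees(np.arccos(-M[2,2]))))
a=[float(x) for x in sys.argv[1:]]
if a: print(go(a[:3],a[3] if len(a)>3 else None,s))
E
python3 st.py 562.7 31 410 94.3
```

```text
t 0.97 p [ 396.8 -305.7  409.9] j [-0.332  0.096  0.027 -0.    -1.502 -1.167] w 57.9 F [ 0.9 -0.6  0.1] T [-0.01 -0.17 -0.01] jaw 94.11 tilt 0.04
{'tx': np.float64(-0.7584), 'ty': np.float64(1.2959), 'tz': np.float64(-0.0), 'spin': np.float64(-0.0042)}
```

Request:
play_rows(
  targets=[
    {"tx":-0.11,"ty":0.2,"tz":0,"spin":0,"gripper":-0.35},
    {"tx":-0.22,"ty":0.4,"tz":0,"spin":0,"gripper":-0.35},
    {"tx":-0.33,"ty":0.6,"tz":0,"spin":0,"gripper":-0.35},
    {"tx":-0.45,"ty":0.8,"tz":0,"spin":0,"gripper":-0.35},
    {"tx":-0.58,"ty":1.0,"tz":0,"spin":0,"gripper":-0.35},
  ],
)

```text
clock: 1.6
position: [522.5, -45.6, 410.3]
ee_rot: [-0.038, 0.999, 0.0, -0.0]
contact_force: [1.3, -0.6, 0.8]
gripper_width: 57.3
```

```bash
python3 st.py 562.7 31 410 94.3
```

```text
t 1.60 p [522.5 -45.6 410.3] j [ 0.222  0.139  0.078 -0.    -1.509 -1.718] w 57.3 F [ 1.3 -0.6  0.8] T [-0.05 -0.07 -0.01] jaw 94.33 tilt 0.01
{'tx': np.float64(-0.1837), 'ty': np.float64(0.2935), 'tz': np.float64(0.0011), 'spin': np.float64(0.0006)}
```

Request:
play_rows(
  targets=[
    {"tx":-0.1,"ty":0.15,"tz":0,"spin":0,"gripper":-0.35},
    {"tx":-0.184,"ty":0.294,"tz":0,"spin":0,"gripper":-0.35},
    {"tx":-0.184,"ty":0.294,"tz":0.2,"spin":0,"gripper":-0.35},
    {"tx":-0.184,"ty":0.294,"tz":0.38,"spin":0,"gripper":-0.35},
    {"tx":-0.184,"ty":0.294,"tz":0.38,"spin":0,"gripper":-0.35},
    {"tx":-0.184,"ty":0.294,"tz":0.38,"spin":0,"gripper":-0.35},
  ],
)

```text
clock: 2.35
position: [563.6, 29.1, 317.3]
ee_rot: [-0.038, 0.999, -0.0, 0.002]
contact_force: [0.8, 0.3, 0.7]
gripper_width: 57.6
```

```bash
python3 st.py 562.7 31 206 94.3
python3 - <<'E'
from h import *
d=cam('scene','sc1.png');t=cam('top','t1.png')
a=cv2.imread('pics/sc1.png')[60:260,200:400];b=cv2.imread('pics/t1.png')[100:300,220:420]
cv2.imwrite('pics/c1.png',cv2.resize(np.hstack([a,b]),(800,400)))
E
```

```text
t 2.35 p [563.6  29.1 317.3] j [ 0.339  0.237 -0.024  0.001 -1.307 -1.835] w 57.6 F [0.8 0.3 0.7] T [ 0.05 -0.01 -0.03] jaw 94.32 tilt 0.18
{'tx': np.float64(0.0044), 'ty': np.float64(0.008), 'tz': np.float64(0.4454), 'spin': np.float64(0.0005)}
```

View pics/c1.png

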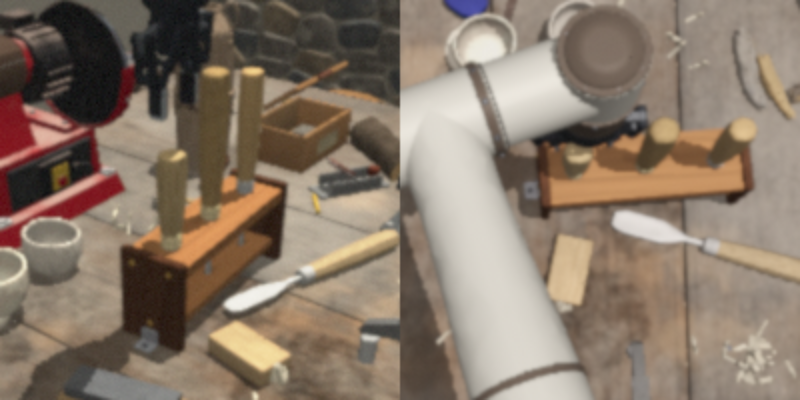

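```bash
python3 - <<'E'
from h import *
S=dict(np.load('/tmp/scene.npz'));
print(proj(S,[[563.6,29.1,303],[563.6,29.1+28,303],[564,30.5,255]]))
d=S
W=cloud(S)
m=(W[...,2]>252)&(W[...,2]<262)&(abs(W[...,0]-564)<25)&(abs(W[...,1]-30)<30)
p=W[m];print(len(p),p.mean(0),p.min(0),p.max(0), (p.min(0)+p.max(0))/2)
for z in range(160,250,20):
    m=(abs(W[...,2]-z)<10)&(abs(W[...,0]-564)<30)&(abs(W[...,1]-30)<30);p=W[m]
    # extents across camera view direction (horizontal right axis)
    r=S['world_to_cam'][0,:2];q=p[:,:2]@r;  lo,hi=np.percentile(q,[1,99]);print(z,lo,hi,(lo+hi)/2, np.array([564,30.5])@r)
E
python3 st.py 563.7 30.5 206 94.3
```

```text
[[286.44232253 117.28894253]
 [279.15304042 120.65124709]
 [285.75431185 136.35991227]]
70 [561.95327965  33.52078335 254.84543505] [548.23510111  16.52220483 252.10239974] [578.30319315  48.09698653 257.13829912] [563.26914713  32.30959568 254.62034943]
160 -482.3674662490666 -453.540439478523 -467.9539528637948 -467.95779839306266
180 -484.2988432975742 -451.319740344243 -467.8092918209086 -467.95779839306266
200 -486.758622036592 -449.3191979710559 -468.03891000382396 -467.95779839306266
220 -486.7922052126788 -449.4620147147808 -468.1271099637298 -467.95779839306266
240 -486.76530143651235 -449.8886312296033 -468.32696633305784 -467.95779839306266
t 2.45 p [563.7  29.3 318. ] j [ 0.339  0.236 -0.023  0.001 -1.307 -1.835] w 57.5 F [ 0.5 -0.6  0.2] T [ 0.01 -0.04 -0.01] jaw 94.31 tilt 0.28
{'tx': np.float64(0.002), 'ty': np.float64(0.0047), 'tz': np.float64(0.448), 'spin': np.float64(0.0002)}
```

Request:
play_rows(
  targets=[
    {"tx":0,"ty":0.005,"tz":0.12,"spin":0,"gripper":-0.35},
    {"tx":0,"ty":0.005,"tz":0.24,"spin":0,"gripper":-0.35},
    {"tx":0,"ty":0.005,"tz":0.34,"spin":0,"gripper":-0.35},
    {"tx":0,"ty":0.005,"tz":0.42,"spin":0,"gripper":-0.35},
    {"tx":0,"ty":0.005,"tz":0.45,"spin":0,"gripper":-0.35},
    {"tx":0,"ty":0.005,"tz":0.45,"spin":0,"gripper":-0.35},
  ],
)

```text
clock: 3.2
position: [563.1, 30.5, 203.8]
ee_rot: [-0.038, 0.999, 0.0, 0.001]
contact_force: [0.3, -0.4, -0.3]
gripper_width: 57.6
```

```bash
python3 st.py 563.7 30.5 206 94.3
python3 - <<'E'
from h import *
d=cam('scene','sc2.png')
a=cv2.imread('pics/sc2.png')[60:260,200:400]
cv2.imwrite('pics/c2.png',cv2.resize(a,(600,600)))
E
```

```text
t 3.20 p [563.1  30.5 203.8] j [ 0.342  0.314 -0.208  0.    -1.047 -1.837] w 57.6 F [ 0.3 -0.4 -0.3] T [-0.02 -0.01  0.03] jaw 94.31 tilt 0.09
{'tx': np.float64(-0.0023), 'ty': np.float64(-0.0003), 'tz': np.float64(-0.0089), 'spin': np.float64(0.0003)}
```

View pics/c2.png

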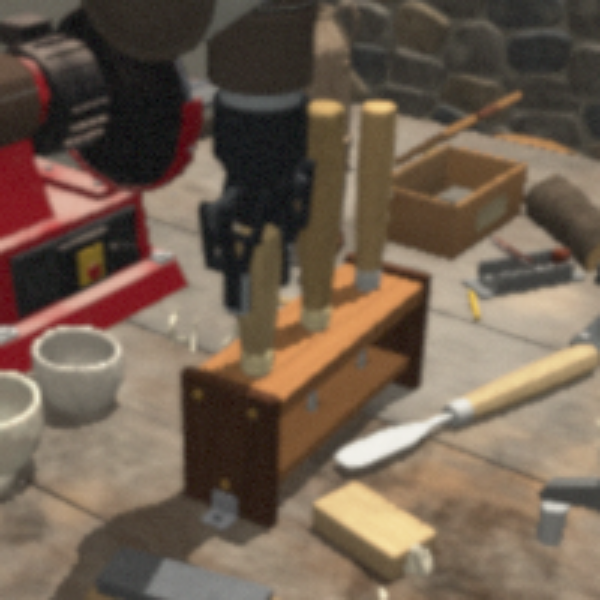

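Request:
play_rows(
  targets=[
    {"tx":-0.002,"ty":0,"tz":-0.012,"spin":0,"gripper":-0.2},
    {"tx":-0.002,"ty":0,"tz":-0.012,"spin":0,"gripper":-0.05},
    {"tx":-0.002,"ty":0,"tz":-0.012,"spin":0,"gripper":0.02},
    {"tx":-0.002,"ty":0,"tz":-0.012,"spin":0,"gripper":0.08},
    {"tx":-0.002,"ty":0,"tz":-0.012,"spin":0,"gripper":0.08},
    {"tx":-0.002,"ty":0,"tz":-0.012,"spin":0,"gripper":0.12},
    {"tx":-0.002,"ty":0,"tz":-0.012,"spin":0,"gripper":0.12},
  ],
)

```text
clock: 4.12
position: [563.4, 30.7, 206.5]
ee_rot: [-0.038, 0.999, 0.0, 0.001]
contact_force: [-1.5, 1.5, 4.8]
gripper_width: 38.6
```

```bash
python3 st.py 563.7 30.5 206 94.3
```

```text
t 4.12 p [563.4  30.7 206.5] j [ 0.342  0.313 -0.203  0.    -1.054 -1.837] w 38.6 F [-1.5  1.5  4.8] T [0.37 0.3  0.04] jaw 94.33 tilt 0.07
{'tx': np.float64(-0.0013), 'ty': np.float64(-0.0008), 'tz': np.float64(0.0019), 'spin': np.float64(0.0006)}
```

Request:
play_rows(
  targets=[
    {"tx":0,"ty":0,"tz":0,"spin":0,"gripper":0.3},
    {"tx":0,"ty":0,"tz":0,"spin":0,"gripper":1},
    {"tx":0,"ty":0,"tz":0,"spin":0,"gripper":1},
    {"tx":0,"ty":0,"tz":0,"spin":0,"gripper":1},
  ],
)

```text
clock: 4.62
position: [563.3, 30.7, 206.5]
ee_rot: [-0.038, 0.999, 0.0, 0.001]
contact_force: [-0.5, 0.3, 5.4]
gripper_width: 38.8
```

```bash
python3 st.py 563.7 30.5 206 94.3
```

```text
t 4.62 p [563.3  30.7 206.5] j [ 0.342  0.313 -0.203  0.    -1.054 -1.837] w 38.8 F [-0.5  0.3  5.4] T [0.38 0.33 0.05] jaw 94.33 tilt 0.07
{'tx': np.float64(-0.0014), 'ty': np.float64(-0.0007), 'tz': np.float64(0.002), 'spin': np.float64(0.0006)}
```

Request:
play_rows(
  targets=[
    {"tx":0,"ty":0,"tz":-0.01,"spin":0,"gripper":1},
    {"tx":0,"ty":0,"tz":-0.03,"spin":0,"gripper":1},
    {"tx":0,"ty":0,"tz":-0.06,"spin":0,"gripper":1},
    {"tx":0,"ty":0,"tz":-0.08,"spin":0,"gripper":1},
  ],
)

```text
clock: 5.12
position: [563.1, 30.5, 226.3]
ee_rot: [-0.038, 0.999, 0.0, 0.0]
contact_force: [0.2, 0.6, -0.9]
gripper_width: 38.7
```

```bash
python3 st.py 563.3 30.7 206 94.3
```

```text
t 5.12 p [563.1  30.5 226.3] j [ 0.341  0.296 -0.174  0.    -1.101 -1.837] w 38.7 F [ 0.2  0.6 -0.9] T [0.05 0.02 0.  ] jaw 94.31 tilt 0.03
{'tx': np.float64(-0.0006), 'ty': np.float64(0.0006), 'tz': np.float64(0.0814), 'spin': np.float64(0.0002)}
```

Request:
play_rows(
  targets=[
    {"tx":0,"ty":0,"tz":-0.04,"spin":0,"gripper":1},
    {"tx":0,"ty":0,"tz":-0.09,"spin":0,"gripper":1},
    {"tx":0,"ty":0,"tz":-0.14,"spin":0,"gripper":1},
    {"tx":0,"ty":0,"tz":-0.19,"spin":0,"gripper":1},
    {"tx":0,"ty":0,"tz":-0.24,"spin":0,"gripper":1},
    {"tx":0,"ty":0,"tz":-0.29,"spin":0,"gripper":1},
    {"tx":0,"ty":0,"tz":-0.34,"spin":0,"gripper":1},
    {"tx":0,"ty":0,"tz":-0.39,"spin":0,"gripper":1},
    {"tx":0,"ty":0,"tz":-0.44,"spin":0,"gripper":1},
    {"tx":0,"ty":0,"tz":-0.49,"spin":0,"gripper":1},
    {"tx":0,"ty":0,"tz":-0.52,"spin":0,"gripper":1},
    {"tx":0,"ty":0,"tz":-0.52,"spin":0,"gripper":1},
  ],
)

```text
clock: 6.62
position: [563.2, 30.6, 356.4]
ee_rot: [-0.038, 0.999, 0.0, 0.001]
contact_force: [0.0, 0.5, -0.9]
gripper_width: 38.6
```

```bash
python3 st.py 600 300 356 104.7;python3 - <<'E'
from h import *
d=cam('scene','sc3.png')
E
```

```text
t 6.62 p [563.2  30.6 356.4] j [ 0.342  0.223  0.053 -0.    -1.4   -1.837] w 38.6 F [ 0.   0.5 -0.9] T [ 0.07 -0.01  0.01] jaw 94.31 tilt 0.07
{'tx': np.float64(-0.2279), 'ty': np.float64(1.0634), 'tz': np.float64(0.0023), 'spin': np.float64(-0.2309)}
```

View pics/sc3.png

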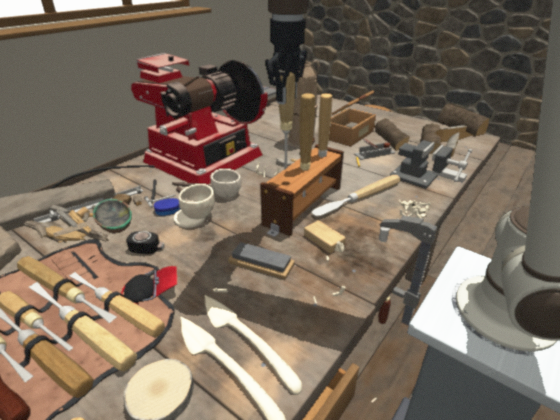

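Request:
play_rows(
  targets=[
    {"tx":0,"ty":0.12,"tz":0,"spin":0,"gripper":1},
    {"tx":-0.05,"ty":0.3,"tz":0,"spin":0,"gripper":1},
    {"tx":-0.1,"ty":0.5,"tz":0,"spin":-0.06,"gripper":1},
    {"tx":-0.15,"ty":0.7,"tz":0,"spin":-0.12,"gripper":1},
    {"tx":-0.2,"ty":0.85,"tz":0,"spin":-0.18,"gripper":1},
    {"tx":-0.22,"ty":0.95,"tz":0.1,"spin":-0.231,"gripper":1},
    {"tx":-0.22,"ty":1.0,"tz":0.25,"spin":-0.231,"gripper":1},
    {"tx":-0.22,"ty":1.0,"tz":0.4,"spin":-0.231,"gripper":1},
    {"tx":-0.22,"ty":1.0,"tz":0.52,"spin":-0.231,"gripper":1},
    {"tx":-0.22,"ty":1.0,"tz":0.57,"spin":-0.231,"gripper":1},
    {"tx":-0.22,"ty":1.0,"tz":0.57,"spin":-0.231,"gripper":1},
  ],
)

```text
clock: 8.05
position: [598.9, 283.7, 212.5]
ee_rot: [-0.128, 0.992, -0.001, -0.001]
contact_force: [-0.5, 0.3, -0.5]
gripper_width: 38.8
```

```bash
python3 st.py 600 284 189 104.7;python3 - <<'E'
from h import *
d=cam('scene','sc4.png')
E
```

```text
t 8.05 p [598.9 283.7 212.5] j [ 0.686  0.472  0.063  0.    -1.164 -2.   ] w 38.8 F [-0.5  0.3 -0.5] T [0.06 0.01 0.01] jaw 104.70 tilt 0.11
{'tx': np.float64(-0.0046), 'ty': np.float64(0.0), 'tz': np.float64(0.0941), 'spin': np.float64(0.0001)}
```

View pics/sc4.png

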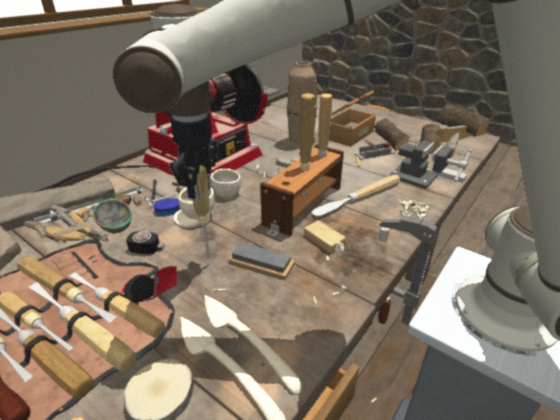

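Request:
play_rows(
  targets=[
    {"tx":0,"ty":0,"tz":0.05,"spin":0,"gripper":1},
    {"tx":0,"ty":0,"tz":0.08,"spin":0,"gripper":1},
    {"tx":0,"ty":0,"tz":0.094,"spin":0,"gripper":1},
    {"tx":0,"ty":0,"tz":0.094,"spin":0,"gripper":1},
  ],
)

```text
clock: 8.6
position: [599.1, 284.0, 189.8]
ee_rot: [-0.128, 0.992, -0.0, 0.0]
contact_force: [0.5, 0.9, -0.0]
gripper_width: 38.3
```

```bash
python3 st.py 600 284 189 104.7
```

```text
t 8.60 p [599.1 284.  189.8] j [ 0.686  0.488  0.031  0.    -1.114 -2.   ] w 38.3 F [ 0.5  0.9 -0. ] T [ 0.05 -0.01  0.01] jaw 104.71 tilt 0.01
{'tx': np.float64(-0.0035), 'ty': np.float64(-0.0008), 'tz': np.float64(0.0032), 'spin': np.float64(0.0003)}
```

Just at the surface. Press down ~1 mm more to feel the stiffness.

Request:
play_rows(
  targets=[
    {"tx":0,"ty":0,"tz":0.004,"spin":0,"gripper":1},
    {"tx":0,"ty":0,"tz":0.006,"spin":0,"gripper":1},
    {"tx":0,"ty":0,"tz":0.006,"spin":0,"gripper":1},
  ],
)

```text
clock: 8.98
position: [599.4, 284.2, 189.1]
ee_rot: [-0.128, 0.992, 0.0, 0.001]
contact_force: [-0.5, -0.2, 2.3]
gripper_width: 38.7
```

```bash
python3 st.py
```

```text
t 8.97 p [599.4 284.2 189.1] j [ 0.686  0.488  0.03   0.    -1.111 -2.   ] w 38.7 F [-0.5 -0.2  2.3] T [-0.03  0.07  0.02] jaw 104.72 tilt 0.09
```

Request:
play_rows(
  targets=[
    {"tx":0.02,"ty":0,"tz":0.008,"spin":0,"gripper":1},
    {"tx":0.045,"ty":0,"tz":0.01,"spin":0,"gripper":1},
    {"tx":0.068,"ty":0,"tz":0.012,"spin":0,"gripper":1},
    {"tx":0.068,"ty":0,"tz":0.012,"spin":0,"gripper":1},
  ],
)

```text
clock: 9.48
position: [584.4, 280.5, 188.2]
ee_rot: [-0.129, 0.992, 0.001, 0.004]
contact_force: [1.8, -0.6, 7.1]
gripper_width: 38.6
```

```bash
python3 st.py;python3 - <<'E'
from h import *
d=cam('scene','sc5.png')
a=cv2.imread('pics/sc5.png')[130:290,120:280]
cv2.imwrite('pics/c5.png',cv2.resize(a,(600,600)))
E
```

```text
t 9.47 p [584.4 280.5 188.2] j [ 0.697  0.462 -0.018  0.002 -1.084 -2.012] w 38.6 F [ 1.8 -0.6  7.1] T [ 0.   -0.69 -0.1 ] jaw 104.77 tilt 0.43
```

View pics/c5.png

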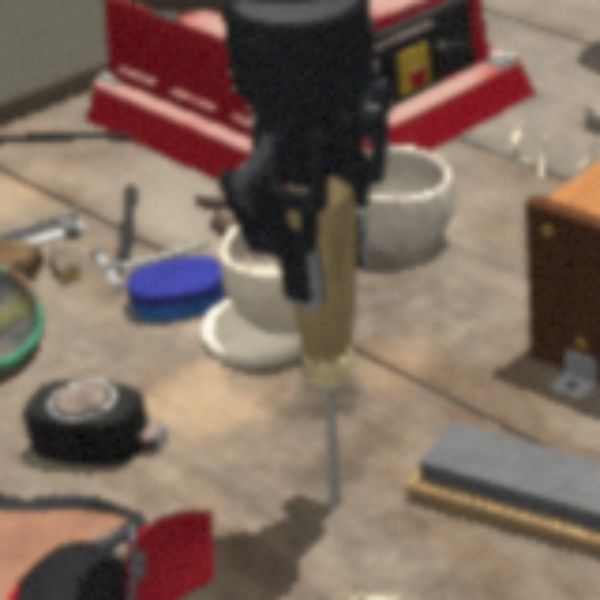

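```bash
cat >> h.py <<'E'
def ray(d,u,v,z):
    K=d['mtx'];Ti=np.linalg.inv(d['world_to_cam'])
    c=np.array([(u-K[0,2])/K[0,0],-(v-K[1,2])/K[1,1],-1]);w=Ti[:3,:3]@c;o=Ti[:3,3]
    return o+w*(z-o[2])/w[2]
E
python3 - <<'E'
from h import *
d=dict(np.load('/tmp/scene.npz'))
print(ray(d,209.3,263.3,0),proj(d,[[584.4,280.5,0],[600,284,0]]))
E
```

```text
[603.21687263 279.31032966   0.        ] [[214.44044043 266.8213449 ]
 [208.79378447 264.89268899]]
```

Request:
play_rows(
  targets=[
    {"tx":0.033,"ty":0,"tz":0.004,"spin":0,"gripper":1},
    {"tx":0.067,"ty":0,"tz":0.009,"spin":0,"gripper":1},
    {"tx":0.1,"ty":0,"tz":0.016,"spin":0,"gripper":1},
    {"tx":0.134,"ty":0,"tz":0.024,"spin":0,"gripper":1},
    {"tx":0.166,"ty":0,"tz":0.034,"spin":0,"gripper":1},
    {"tx":0.198,"ty":0,"tz":0.044,"spin":0,"gripper":1},
    {"tx":0.198,"ty":0,"tz":0.044,"spin":0,"gripper":1},
  ],
)

```text
clock: 10.4
position: [536.0, 268.0, 177.7]
ee_rot: [-0.129, 0.992, 0.001, 0.003]
contact_force: [-2.0, -0.5, 10.0]
gripper_width: 38.3
```

```bash
python3 st.py;python3 - <<'E'
from h import *
d=cam('scene','sc6.png')
a=cv2.imread('pics/sc6.png')[130:290,120:280]
cv2.imwrite('pics/c6.png',cv2.resize(a,(600,600)))
E
```

```text
t 10.40 p [536.  268.  177.7] j [ 0.734  0.393 -0.159  0.002 -1.012 -2.048] w 38.3 F [-2.  -0.5 10. ] T [0.19 0.1  0.01] jaw 104.79 tilt 0.40
```

View pics/c6.png

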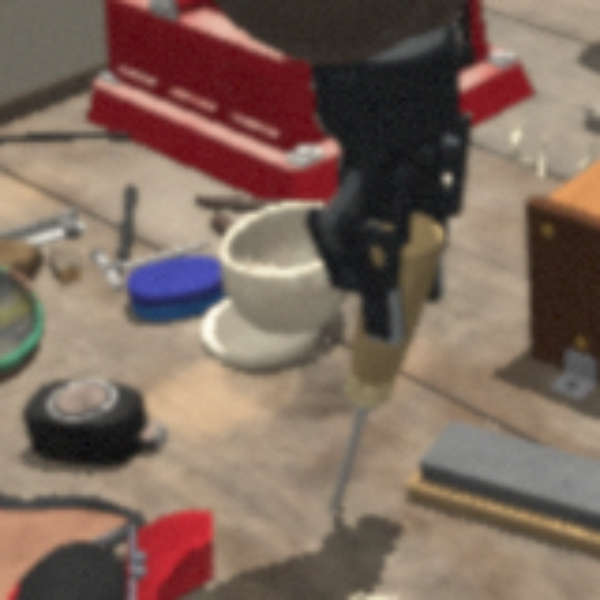

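Request:
play_rows(
  targets=[
    {"tx":0.032,"ty":0,"tz":0.012,"spin":0,"gripper":1},
    {"tx":0.063,"ty":0,"tz":0.025,"spin":0,"gripper":1},
    {"tx":0.093,"ty":0,"tz":0.04,"spin":0,"gripper":1},
    {"tx":0.123,"ty":0,"tz":0.056,"spin":0,"gripper":1},
    {"tx":0.152,"ty":0,"tz":0.074,"spin":0,"gripper":1},
    {"tx":0.18,"ty":0,"tz":0.092,"spin":0,"gripper":1},
    {"tx":0.207,"ty":0,"tz":0.112,"spin":0,"gripper":1},
    {"tx":0.234,"ty":0,"tz":0.133,"spin":0,"gripper":1},
    {"tx":0.26,"ty":0,"tz":0.155,"spin":0,"gripper":1},
    {"tx":0.284,"ty":0,"tz":0.179,"spin":0,"gripper":1},
    {"tx":0.284,"ty":0,"tz":0.179,"spin":0,"gripper":1},
  ],
)

```text
clock: 11.82
position: [465.6, 249.0, 129.6]
ee_rot: [-0.128, 0.992, 0.0, -0.0]
contact_force: [-2.4, 0.3, 4.2]
gripper_width: 38.7
```

```bash
python3 st.py;python3 - <<'E'
from h import *
d=cam('scene','sc7.png')
a=cv2.imread('pics/sc7.png')[130:290,120:280]
cv2.imwrite('pics/c7.png',cv2.resize(a,(600,600)))
E
```

```text
t 11.82 p [465.6 249.  129.6] j [ 0.799  0.339 -0.387 -0.    -0.845 -2.112] w 38.7 F [-2.4  0.3  4.2] T [0.07 0.31 0.05] jaw 104.74 tilt 0.01
```

View pics/c7.png

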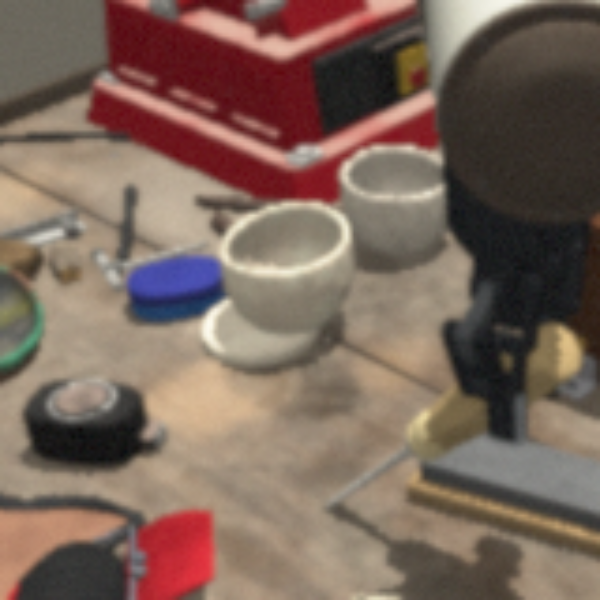

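Request:
play_rows(
  targets=[
    {"tx":0.023,"ty":0,"tz":0.025,"spin":0,"gripper":1},
    {"tx":0.046,"ty":0,"tz":0.05,"spin":0,"gripper":1},
    {"tx":0.067,"ty":0,"tz":0.077,"spin":0,"gripper":1},
    {"tx":0.087,"ty":0,"tz":0.104,"spin":0,"gripper":1},
    {"tx":0.106,"ty":0,"tz":0.132,"spin":0,"gripper":1},
    {"tx":0.124,"ty":0,"tz":0.161,"spin":0,"gripper":1},
    {"tx":0.124,"ty":0,"tz":0.161,"spin":0,"gripper":1},
    {"tx":0.124,"ty":0,"tz":0.161,"spin":0,"gripper":1},
  ],
)

```text
clock: 12.88
position: [435.8, 240.9, 89.2]
ee_rot: [-0.128, 0.992, -0.0, -0.0]
contact_force: [0.4, -0.5, 1.0]
gripper_width: 38.5
```

```bash
python3 st.py;python3 - <<'E'
from h import *
d=cam('scene','sc8.png')
a=cv2.imread('pics/sc8.png')[130:290,120:280]
cv2.imwrite('pics/c8.png',cv2.resize(a,(600,600)))
E
```

```text
t 12.88 p [435.8 240.9  89.2] j [ 0.832  0.352 -0.502 -0.    -0.718 -2.146] w 38.5 F [ 0.4 -0.5  1. ] T [ 0.01  0.   -0.1 ] jaw 104.69 tilt 0.06
```

View pics/c8.png

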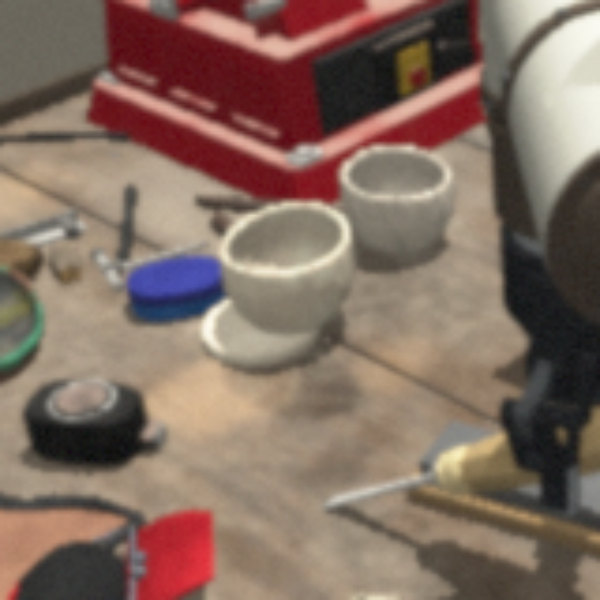

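Request:
play_rows(
  targets=[
    {"tx":0,"ty":0,"tz":-0.06,"spin":0,"gripper":1},
    {"tx":0,"ty":0,"tz":-0.16,"spin":0,"gripper":1},
    {"tx":0,"ty":0,"tz":-0.28,"spin":0,"gripper":1},
    {"tx":0,"ty":0,"tz":-0.4,"spin":0,"gripper":1},
    {"tx":0,"ty":0,"tz":-0.4,"spin":0,"gripper":1},
    {"tx":0,"ty":0,"tz":-0.4,"spin":0,"gripper":1},
  ],
)

```text
clock: 13.68
position: [435.4, 240.6, 188.4]
ee_rot: [-0.128, 0.992, -0.0, -0.001]
contact_force: [-1.0, 0.2, -0.8]
gripper_width: 38.3
```

```bash
python3 st.py 340 159 190 104.7;python3 - <<'E'
from h import *
d=cam('scene','sc9.png');t=cam('top','t9.png')
s=read_state();g=s['position']+[0,0,5]
u=np.array([np.cos(np.radians(14.7)),np.sin(np.radians(14.7)),0])
for n,d in (('scene',d),('top',t)):
    e=g+194.5*(u*np.cos(np.radians(29))-[0,0,np.sin(np.radians(29))])
    print(n,proj(d,[g,e]))
    c=proj(d,[e])[0].astype(int)
    f=cv2.cvtColor(d['frame'],cv2.COLOR_RGB2BGR)
    y0=max(0,c[1]-50);x0=max(0,c[0]-60);print(x0,y0)
    cv2.imwrite(f'pics/e9_{n}.png',cv2.resize(f[y0:y0+100,x0:x0+120],(720,600),interpolation=cv2.INTER_CUBIC))
E
```

```text
t 13.68 p [435.4 240.6 188.4] j [ 0.831  0.222 -0.381 -0.001 -0.969 -2.146] w 38.3 F [-1.   0.2 -0.8] T [ 0.01  0.06 -0.02] jaw 104.66 tilt 0.12
{'tx': np.float64(0.4519), 'ty': np.float64(-0.2192), 'tz': np.float64(-0.0053), 'spin': np.float64(-0.0009)}
scene [[273.06816265 214.3807865 ]
 [204.62332365 231.89876529]]
144 181
top [[229.37879704 228.03459771]
 [218.94592606 175.47218992]]
158 125
```

View pics/e9_scene.png

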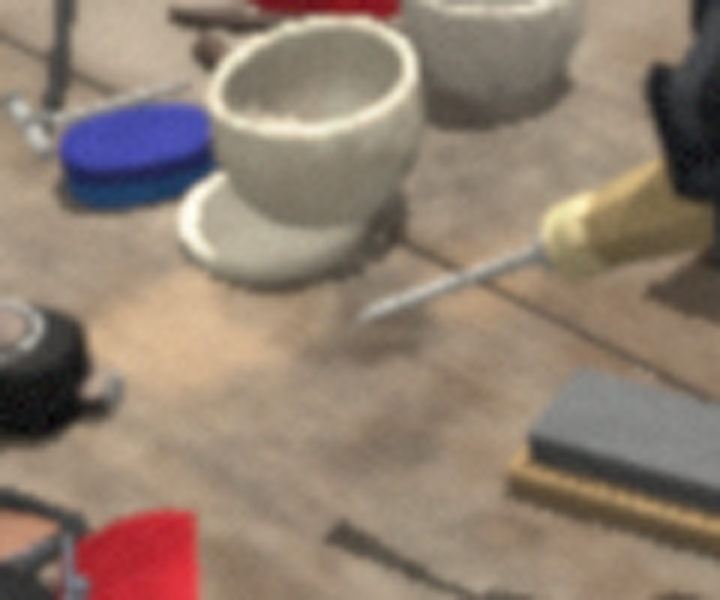

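View pics/e9_top.png

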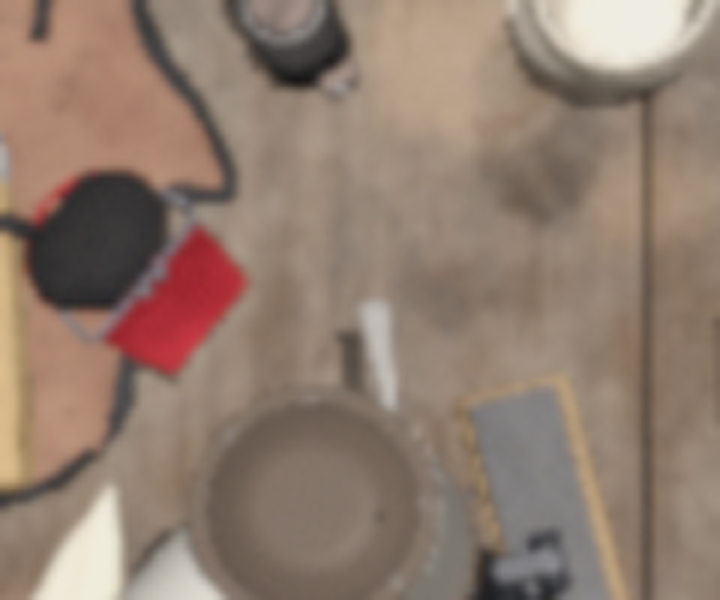

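```bash
cat > ax.py <<'E'
from h import *
from scipy.optimize import least_squares
def tri(obs):
    f=lambda p:np.concatenate([proj(d,[p])[0]-q for d,q in obs])
    r=least_squares(f,[580,260,80]);return r.x,r.fun
if __name__=='__main__':
    S=dict(np.load('/tmp/scene.npz'));T=dict(np.load('/tmp/top.npz'))
    print('edge tri',tri([(S,(204.5,234.0)),(T,(220.3,175.3))]))
    s=read_state();g=s['position']+[0,0,5]
    u=np.array([np.cos(np.radians(14.7)),np.sin(np.radians(14.7)),0])
    a=u*np.cos(np.radians(29))-[0,0,np.sin(np.radians(29))]
    for n,d in (('S',S),('T',T)):
        W=cloud(d).reshape(-1,3);W=W[~np.isnan(W[:,0])];r=W-g;t=r@a;perp=np.linalg.norm(r-t[:,None]*a,axis=1)
        m=(t>60)&(t<215)&(perp<28);p=W[m];tt=t[m];print(n,m.sum())
        lat=np.cross([0,0,1],u);up=np.cross(a,lat)*-1
        for lo in range(60,210,10):
            q=(tt>=lo)&(tt<lo+10)
            if q.sum()>2:
                c=r[m][q];print(lo,q.sum(),'lat',np.percentile(c@lat,[5,50,95]).round(1),'up',np.percentile(c@up,[5,50,95]).round(1))
E
python3 ax.py
```

```text
edge tri (array([603.17867979, 281.59932365,  89.8246105 ]), array([ 0.23915301,  0.04835221, -0.20236727, -0.24424889]))
S 225
60 45 lat [ 0.6 10.9 15. ] up [-20.1 -11.2   1.8]
70 46 lat [ 1.  10.3 13.1] up [-19.  -10.2   3.5]
80 43 lat [ 1.  10.5 13.4] up [-18.8  -9.3   4.6]
90 13 lat [1.9 7.  8.9] up [-11.8  -7.6  -2.7]
100 5 lat [1.  1.6 4.6] up [-6.7 -5.  -2.8]
110 10 lat [-1.9  1.3  3. ] up [-6.  -4.  -1.9]
120 11 lat [-2.1  0.6  2. ] up [-4.5 -2.4  0.3]
130 8 lat [-0.9  1.2  2.5] up [-4.  -2.2  0.3]
140 8 lat [0.1 1.8 3.9] up [-3.8 -1.6 -0.2]
150 9 lat [-2.1  1.4  4.2] up [-2.2 -1.5  1. ]
160 9 lat [-2.5  2.3  3.2] up [-1.6 -1.1  1.4]
170 8 lat [-1.5  2.9  4.9] up [-1.1  0.   2.1]
180 6 lat [0.2 4.1 6.2] up [-0.2  0.1  1.8]
190 4 lat [-4.   3.8  5.4] up [0.9 1.6 2.5]
T 62
120 5 lat [-5.2 -3.2 -0.8] up [-4.6 -4.1 -1.6]
130 4 lat [-4.2 -2.6 -1. ] up [-4.8 -3.9 -3.5]
140 6 lat [-4.8 -2.   1.1] up [-2.6 -0.6  0.6]
150 10 lat [-6.5 -3.   0.8] up [-3.  -0.6  0.6]
160 7 lat [-5.5 -2.1  0.9] up [-2.2 -0.7  0.3]
170 9 lat [-5.  -0.2  2.7] up [-2.6  0.   2.6]
180 8 lat [-7.5 -3.7  1.2] up [0.9 2.  5. ]
190 12 lat [-8.3 -2.8  3.4] up [-0.6  2.6  4.3]
```

```bash
cat > ov.py <<'E'
from h import *
import sys
tag,phi,yaw=sys.argv[1],float(sys.argv[2]),float(sys.argv[3]);Lx=float(sys.argv[4]) if len(sys.argv)>4 else 194.5
s=read_state();g=s['position']+[0,0,5]
y=np.radians(yaw);p=np.radians(phi)
u=np.array([np.cos(y),np.sin(y),0]);a=u*np.cos(p)-[0,0,np.sin(p)];lat=np.cross([0,0,1],u);up=np.cross(a,lat)
ims=[]
for n in ('scene','top'):
    d=dict(np.load(f'/tmp/{n}.npz'));f=cv2.cvtColor(d['frame'],cv2.COLOR_RGB2BGR)
    e=g+a*Lx; c=proj(d,[e])[0]; x0,y0=int(c[0])-30,int(c[1])-30
    if n=='scene': x0+=12
    k=10;im=cv2.resize(f[y0:y0+60,x0:x0+60],(600,600),interpolation=cv2.INTER_CUBIC)
    def P(q): 
        z=(proj(d,[q])[0]-[x0,y0]+.5)*k; return tuple(int(v) for v in z)
    for h in (-3,3):
        c4=[e+7*lat, e-7*lat, e-a*90-7*lat+h*up, e-a*90+7*lat+h*up]
        for i in range(4): cv2.line(im,P(c4[i]),P(c4[(i+1)%4]),(0,255,0) if h>0 else (0,0,255),1)
    ims.append(im)
cv2.imwrite(f'pics/{tag}.png',cv2.resize(np.hstack(ims),(800,400)))
E
python3 ov.py ov1 29 14.7
```

```text
(no output)
```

View pics/ov1.png

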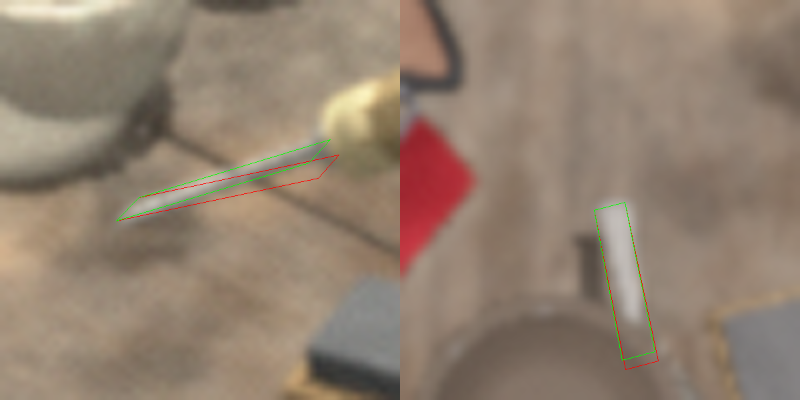

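Run:
```python
from h import *
a=cv2.imread('pics/sc9.png')[160:260,190:323]
cv2.imwrite('pics/c9.png',cv2.resize(a,(798,600),interpolation=cv2.INTER_CUBIC))
```

```text
(no output)
```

View pics/c9.png

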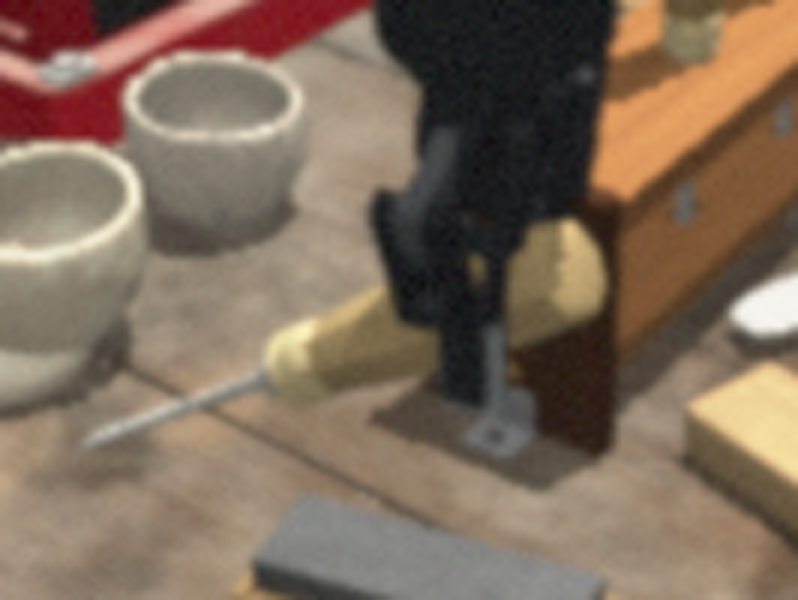

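```bash
cat > fit.py <<'E'
from h import *
from scipy.optimize import least_squares
def fit(S,T,sp,tp,fixyaw=None):
    # sp: list (t from edge, u,v, w) points on axis in scene; tp: edge px and line px in top
    def f(x):
        e=x[:3];p,y=np.radians(x[3]),np.radians(fixyaw if fixyaw is not None else x[4])
        b=np.array([-np.cos(y)*np.cos(p),-np.sin(y)*np.cos(p),np.sin(p)])
        r=[]
        for t,u,v,w in sp: r+=list((proj(S,[e+b*t])[0]-[u,v])*w)
        r+=list(proj(T,[e])[0]-tp[0])
        q=proj(T,[e,e+b*60]);n=q[1]-q[0];n/=np.linalg.norm(n);d=np.array(tp[1])-q[0];r.append(n[0]*d[1]-n[1]*d[0])
        if fixyaw is not None: r.append((x[4]-fixyaw)*.1)
        return np.array(r)
    r=least_squares(f,[600,280,90,30,14.7]);return r.x,r.fun
if __name__=='__main__':
    S=dict(np.load('/tmp/scene.npz'));T=dict(np.load('/tmp/top.npz'))
    c=lambda x,y:(190+x/6-.5,160+y/6-.5)
    sp=[(0,*c(88,442),1),(95,*c(266,378),1),(239,*c(583,264),.5)]
    tp=[(220,175),(222.4,192.2)]
    for fy in (None,14.7):
        x,r=fit(S,T,sp,tp,fy);print(x.round(1),r.round(2))
E
python3 fit.py; python3 st.py
```

```text
[602.5 282.7  93.6  33.2  14.6] [ 0.24 -0.09 -0.05  0.03 -0.18  0.09 -0.46  0.    0.34]
[602.5 282.7  93.6  33.2  14.7] [ 0.23 -0.08 -0.04  0.03 -0.16  0.08 -0.47  0.    0.35  0.  ]
t 13.78 p [435.4 240.5 188. ] j [ 0.832  0.223 -0.382 -0.    -0.969 -2.146] w 38.7 F [ 0.7 -0.9 -1.3] T [ 0.02  0.06 -0.01] jaw 104.68 tilt 0.17
```

Request:
play_rows(
  targets=[
    {"tx":0,"ty":0,"tz":0.12,"spin":0,"gripper":1},
    {"tx":0,"ty":0,"tz":0.25,"spin":0,"gripper":1},
    {"tx":0,"ty":0,"tz":0.34,"spin":0,"gripper":1},
    {"tx":0,"ty":0,"tz":0.374,"spin":0,"gripper":1},
    {"tx":0.012,"ty":0,"tz":0.395,"spin":0,"gripper":1},
    {"tx":0.024,"ty":0,"tz":0.415,"spin":0,"gripper":1},
    {"tx":0.036,"ty":0,"tz":0.435,"spin":0,"gripper":1},
    {"tx":0.047,"ty":0,"tz":0.452,"spin":0,"gripper":1},
    {"tx":0.047,"ty":0,"tz":0.452,"spin":0,"gripper":1},
  ],
)

```text
clock: 14.9
position: [424.5, 238.3, 76.3]
ee_rot: [-0.128, 0.992, 0.0, 0.0]
contact_force: [-0.7, 0.7, 1.9]
gripper_width: 38.0
```

```bash
python3 st.py
```

```text
t 14.90 p [424.5 238.3  76.3] j [ 0.846  0.356 -0.542 -0.    -0.672 -2.159] w 38.0 F [-0.7  0.7  1.9] T [ 0.14 -0.26  0.01] jaw 104.74 tilt 0.01
```

Lift back up 112 mm and re-measure.

Request:
play_rows(
  targets=[
    {"tx":0,"ty":0,"tz":-0.06,"spin":0,"gripper":1},
    {"tx":0,"ty":0,"tz":-0.18,"spin":0,"gripper":1},
    {"tx":0,"ty":0,"tz":-0.32,"spin":0,"gripper":1},
    {"tx":0,"ty":0,"tz":-0.45,"spin":0,"gripper":1},
    {"tx":0,"ty":0,"tz":-0.45,"spin":0,"gripper":1},
    {"tx":0,"ty":0,"tz":-0.45,"spin":0,"gripper":1},
  ],
)

```text
clock: 15.65
position: [423.7, 237.5, 187.8]
ee_rot: [-0.128, 0.992, -0.001, -0.001]
contact_force: [0.2, 0.5, -0.7]
gripper_width: 38.3
```

```bash
python3 st.py;python3 - <<'E'
from h import *
d=cam('scene','sc10.png');t=cam('top','t10.png')
a=cv2.imread('pics/sc10.png')[160:260,190:323]
cv2.imwrite('pics/c10.png',cv2.resize(a,(798,600),interpolation=cv2.INTER_CUBIC))
a=cv2.imread('pics/t10.png')[150:210,190:250]
cv2.imwrite('pics/ct10.png',cv2.resize(a,(600,600),interpolation=cv2.INTER_CUBIC))
E
```

```text
t 15.65 p [423.7 237.5 187.8] j [ 0.846  0.204 -0.408 -0.001 -0.962 -2.16 ] w 38.3 F [ 0.2  0.5 -0.7] T [-0.03  0.03  0.02] jaw 104.67 tilt 0.16
```

View pics/c10.png

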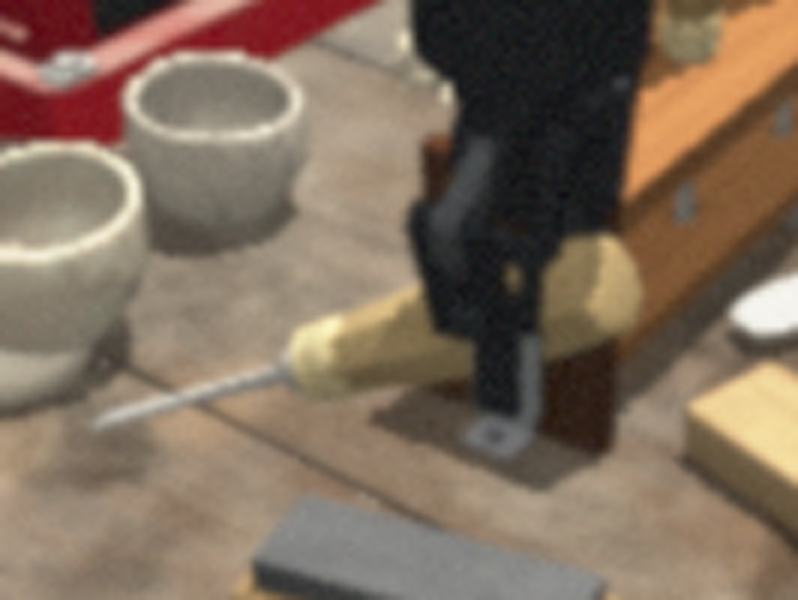

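View pics/ct10.png

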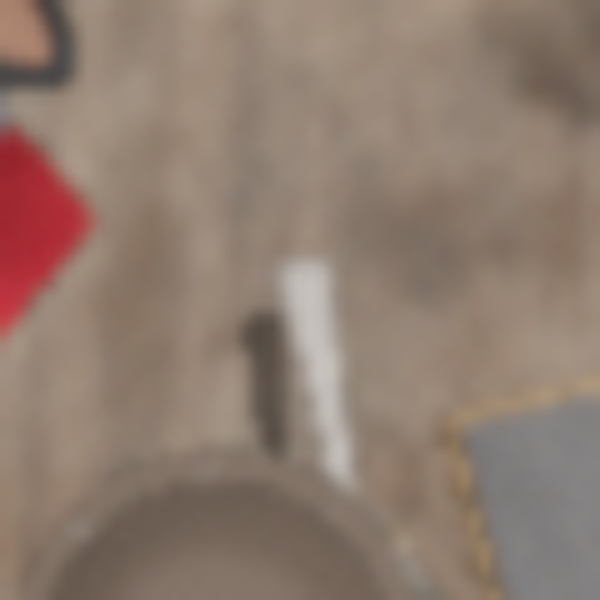

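Run:
```python
from fit import *
S=dict(np.load('/tmp/scene.npz'));T=dict(np.load('/tmp/top.npz'))
c=lambda x,y:(190+x/6-.5,160+y/6-.5)
sp=[(0,*c(97,425),1),(95,*c(289,371),1),(239,*c(610,283),.5)]
tp=[(220.2,175.7),(223.5,196)]
for fy in (None,14.7):
    x,r=fit(S,T,sp,tp,fy);print(x.round(1),r.round(2))
sp=sp[:2]
x,r=fit(S,T,sp,tp,14.7);print(x.round(1),r.round(2))
```

```text
[598.2 280.2 102.4  29.9  14.2] [ 0.46 -0.2  -0.68  0.26  0.42 -0.14 -0.24  0.06  0.24]
[598.3 280.5 102.3  29.8  14.7] [ 0.33 -0.1  -0.62  0.25  0.57 -0.24 -0.34  0.03  0.36  0.  ]
[598.  280.5 102.9  29.6  14.7] [ 0.43 -0.26 -0.41  0.22 -0.37  0.12  0.32  0.  ]
```

Request:
play_rows(
  targets=[
    {"tx":0.04,"ty":-0.02,"tz":0,"spin":0,"gripper":1},
    {"tx":0.1,"ty":-0.05,"tz":0,"spin":0,"gripper":1},
    {"tx":0.17,"ty":-0.08,"tz":0,"spin":0,"gripper":1},
    {"tx":0.24,"ty":-0.11,"tz":0,"spin":0,"gripper":1},
    {"tx":0.31,"ty":-0.14,"tz":0,"spin":0,"gripper":1},
    {"tx":0.37,"ty":-0.17,"tz":0,"spin":0,"gripper":1},
    {"tx":0.42,"ty":-0.195,"tz":0,"spin":0,"gripper":1},
    {"tx":0.444,"ty":-0.206,"tz":0,"spin":0,"gripper":1},
    {"tx":0.444,"ty":-0.206,"tz":0,"spin":0,"gripper":1},
    {"tx":0.444,"ty":-0.206,"tz":0,"spin":0,"gripper":1},
  ],
)

```text
clock: 17.0
position: [330.8, 160.6, 188.9]
ee_rot: [-0.128, 0.992, 0.0, 0.0]
contact_force: [0.2, -0.7, -0.7]
gripper_width: 38.2
```

```bash
python3 st.py 329.5 159.5 155.4 104.7;python3 - <<'E'
from h import *
d=cam('scene','sc11.png');t=cam('top','t11.png')
a=cv2.imread('pics/sc11.png')[180:300,220:380]
cv2.imwrite('pics/c11.png',cv2.resize(a,(800,600),interpolation=cv2.INTER_CUBIC))
a=cv2.imread('pics/t11.png')[170:250,220:300]
cv2.imwrite('pics/ct11.png',cv2.resize(a,(600,600),interpolation=cv2.INTER_CUBIC))
E
```

```text
t 17.00 p [330.8 160.6 188.9] j [ 0.902 -0.012 -0.654  0.    -0.927 -2.216] w 38.2 F [ 0.2 -0.7 -0.7] T [-0.02 -0.05  0.03] jaw 104.71 tilt 0.03
{'tx': np.float64(0.0063), 'ty': np.float64(-0.0031), 'tz': np.float64(0.1341), 'spin': np.float64(0.0003)}
```

View pics/c11.png

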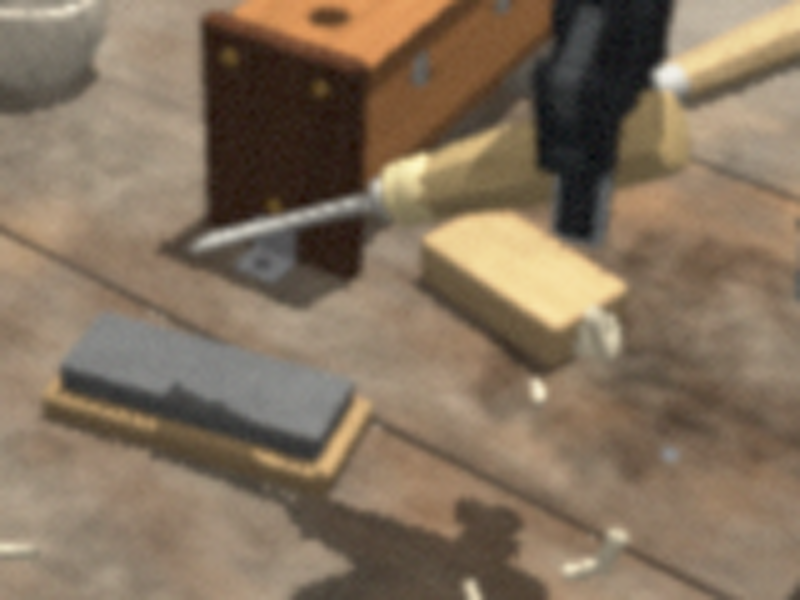

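View pics/ct11.png

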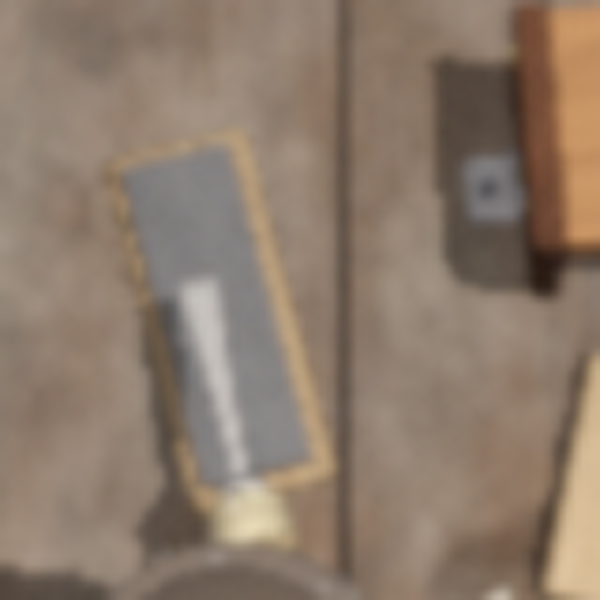

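Run:
```python
from fit import *
S=dict(np.load('/tmp/scene.npz'));T=dict(np.load('/tmp/top.npz'))
c=lambda x,y:(220+x/5-.5,180+y/5-.5)
k=lambda x,y:(220+x/7.5-.5,170+y/7.5-.5)
sp=[(0,*c(198,244),1),(95,*c(376,198),1),(239,*c(680,142),.5)]
tp=[k(199,283),k(236,478)]
for fy in (None,14.7):
    x,r=fit(S,T,sp,tp,fy);print(x.round(1),r.round(2)); print(x[:3]-read_state()['position'])
# stone: grey colour segmentation above z>20
for n,d in(('S',S),('T',T)):
    W=cloud(d);f=d['frame'].astype(int);sat=f.max(-1)-f.min(-1)
    m=(sat<22)&(W[...,2]>22)&(W[...,2]<40)&(abs(W[...,0]-504)<90)&(abs(W[...,1]-202)<55)
    m=m.astype(np.uint8)
    hull=cv2.convexHull(np.argwhere(m)[:,::-1].astype(np.int32))
    p=np.array([ray(d,u,v,30)[:2] for u,v in np.argwhere(m)[:,::-1]])
    print(n,len(p),cv2.minAreaRect(p.astype(np.float32)))
print([ray(T,*k(*q),30)[:2].round(1).tolist() for q in ((122,172),(232,148),(310,456),(202,482))])
print('S',[ray(S,*c(*q),30)[:2].round(1).tolist() for q in ((62,370),(108,315),(353,383),(310,452))])
```

```text
[504.2 204.5 108.1  28.4  13.7] [ 0.5  -0.68 -0.48  0.99  0.19 -0.62 -0.37 -0.02  0.27]
[173.48579221  43.96753237 -80.70121966]
[504.3 205.2 108.   28.1  14.7] [ 0.28 -0.53 -0.37  0.96  0.42 -0.75 -0.61 -0.04  0.54  0.  ]
[173.55796372  44.65214515 -80.74775293]
S 842 ((501.58331298828125, 206.86453247070312), (136.88937377929688, 53.94968795776367), 15.175250053405762)
T 528 ((502.9256896972656, 203.1332550048828), (132.95237731933594, 43.33214569091797), 14.63990306854248)
[[562.1, 241.5], [571.6, 196.8], [445.7, 165.1], [435.6, 208.4]]
S [[559.3, 244.2], [570.4, 200.2], [444.7, 167.0], [431.7, 216.9]]
```

Request:
play_rows(
  targets=[
    {"tx":0.002,"ty":-0.002,"tz":0.03,"spin":0,"gripper":1},
    {"tx":0.005,"ty":-0.004,"tz":0.07,"spin":0,"gripper":1},
    {"tx":0.005,"ty":-0.004,"tz":0.11,"spin":0,"gripper":1},
    {"tx":0.005,"ty":-0.004,"tz":0.135,"spin":0,"gripper":1},
    {"tx":0.005,"ty":-0.004,"tz":0.14,"spin":0,"gripper":1},
    {"tx":0.005,"ty":-0.004,"tz":0.14,"spin":0,"gripper":1},
    {"tx":0.005,"ty":-0.004,"tz":0.14,"spin":0,"gripper":1},
  ],
)

```text
clock: 17.98
position: [329.6, 159.1, 154.1]
ee_rot: [-0.128, 0.992, 0.0, 0.0]
contact_force: [0.6, -0.1, -0.5]
gripper_width: 38.5
```

```bash
python3 st.py;python3 - <<'E'
from h import *
d=cam('scene','sc12.png');t=cam('top','t12.png')
a=cv2.imread('pics/sc12.png')[180:300,220:380]
cv2.imwrite('pics/c12.png',cv2.resize(a,(800,600),interpolation=cv2.INTER_CUBIC))
a=cv2.imread('pics/t12.png')[170:250,220:300]
cv2.imwrite('pics/ct12.png',cv2.resize(a,(600,600),interpolation=cv2.INTER_CUBIC))
E
```

```text
t 17.98 p [329.6 159.1 154.1] j [ 0.902  0.036 -0.714  0.    -0.821 -2.216] w 38.5 F [ 0.6 -0.1 -0.5] T [0.04 0.03 0.01] jaw 104.71 tilt 0.04
```

View pics/c12.png

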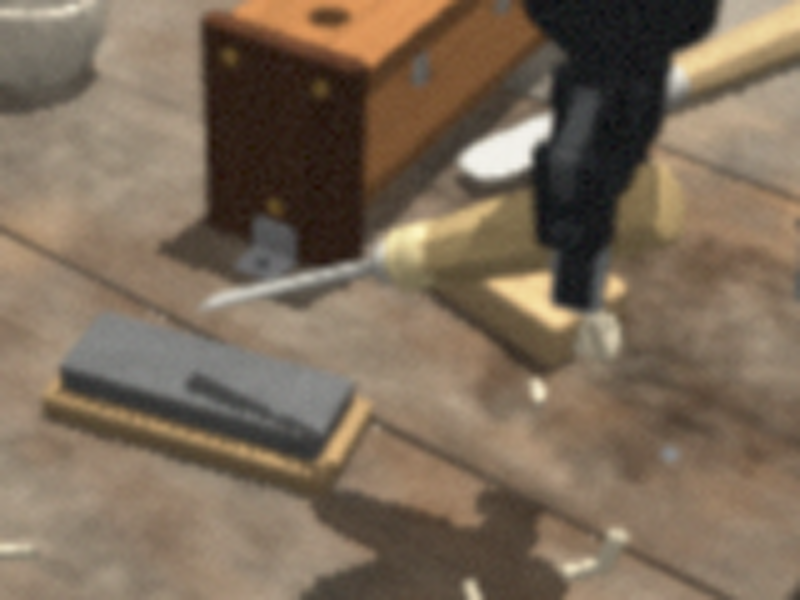

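View pics/ct12.png

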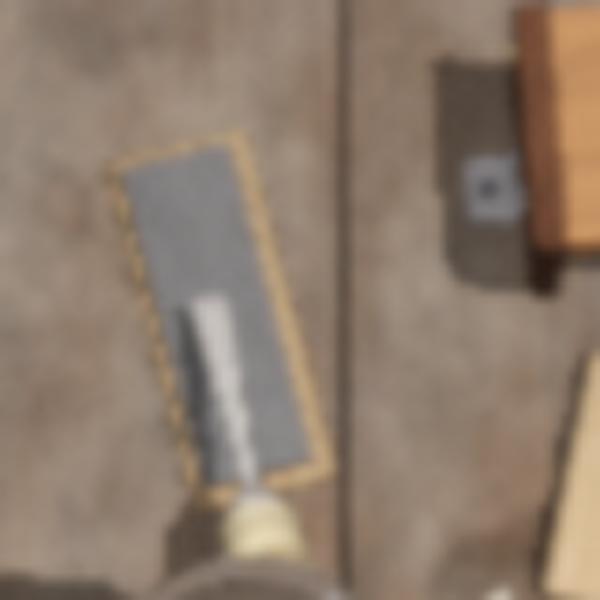

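Run:
```python
from fit import *
S=dict(np.load('/tmp/scene.npz'));T=dict(np.load('/tmp/top.npz'))
c=lambda x,y:(220+x/5-.5,180+y/5-.5)
k=lambda x,y:(220+x/7.5-.5,170+y/7.5-.5)
sp=[(0,*c(205,306),1),(95,*c(377,262),1),(239,*c(672,200),.4)]
tp=[k(210,298),k(248,485)]
for fy in (None,14.6):
    x,r=fit(S,T,sp,tp,fy);print(x.round(1),r.round(2))
for e in ([503.8,203,70],[503.8,203,62],[503.8,203,78]): print(e,[(np.array(proj(S,[e])[0])+.5-[220,180])*5],[(np.array(proj(T,[e])[0])+.5-[220,170])*7.5])
# depth points of blade
y=np.radians(14.6);u=np.array([np.cos(y),np.sin(y)]);l=np.array([-u[1],u[0]])
for n,d in(('S',S),('T',T)):
    W=cloud(d).reshape(-1,3);W=W[~np.isnan(W[:,0])];r=W[:,:2]-[503.8,203];a=-(r@u);b=r@l
    m=(a>-8)&(a<140)&(abs(b)<14)&(W[:,2]>50)&(W[:,2]<170)
    for lo in range(-8,130,12):
        q=m&(a>=lo)&(a<lo+12)
        if q.sum()>2: print(n,lo,q.sum(),'a %.1f'%a[q].mean(),'b',np.percentile(b[q],[10,50,90]).round(1),'z',np.percentile(W[q,2],[10,50,90]).round(1))
```

```text
[503.1 203.1  71.6  29.8  14.6] [ 0.32 -0.49 -0.45  0.55  0.07 -0.32 -0.32  0.25  0.35]
[503.1 203.1  71.6  29.8  14.6] [ 0.32 -0.49 -0.45  0.55  0.06 -0.32 -0.31  0.25  0.35  0.  ]
[503.8, 203, 70] [array([205.597192 , 305.6719512])] [array([208.15960468, 298.68938627])]
[503.8, 203, 62] [array([206.03558916, 319.21865661])] [array([209.77614087, 301.68888627])]
[503.8, 203, 78] [array([205.15453706, 291.99367839])] [array([206.52438936, 295.65522695])]
S -8 4 a 2.3 b [-1.9  4.3  5.7] z [72.7 73.8 74.7]
S 4 12 a 10.6 b [-2.1  3.1  6. ] z [75.2 78.9 80.9]
S 16 11 a 21.7 b [-0.6  2.5  4.4] z [82.6 84.9 87.3]
S 28 15 a 34.1 b [0.3 3.3 4.5] z [88.2 91.4 94.8]
S 40 13 a 46.8 b [-0.3  2.1  3.4] z [ 95.9  98.5 100.9]
S 52 14 a 58.6 b [-0.   1.9  3.2] z [102.5 104.7 107.8]
S 64 13 a 70.2 b [0.3 2.  2.9] z [108.6 111.2 113.5]
S 76 20 a 82.8 b [-0.5  3.8  7.3] z [116.  121.7 128.4]
S 88 44 a 94.8 b [ 0.8  8.5 12.2] z [122.6 134.3 140. ]
S 100 61 a 105.9 b [ 2.5 11.  13.5] z [123.  139.3 146.2]
S 112 50 a 117.7 b [ 1.   9.9 12.9] z [129.8 149.7 156.1]
S 124 38 a 129.7 b [ 0.3  9.3 12.7] z [153.8 159.3 163.9]
T -8 6 a 1.6 b [-6.2 -2.   2.6] z [68.3 70.2 73.1]
T 4 16 a 9.4 b [-5.7 -0.8  4.2] z [72.6 77.4 81.7]
T 16 15 a 22.0 b [-4.4 -0.5  3.2] z [81.3 84.8 90.5]
T 28 11 a 34.1 b [-3.7 -0.1  2.8] z [89.4 91.4 95.7]
T 40 12 a 46.2 b [-3.8 -0.6  2.4] z [ 96.4  99.3 101.2]
T 52 7 a 57.6 b [-2.7 -1.2  1.1] z [101.9 106.8 108.1]
T 64 9 a 68.9 b [-2.8 -0.6  1.6] z [109.9 112.2 114.6]
T 76 11 a 83.0 b [-2.8 -0.1  3. ] z [118.7 126.1 131. ]
T 88 36 a 94.8 b [-11.   -1.2   8.2] z [129.2 137.  141.5]
T 100 34 a 105.3 b [-11.5  -2.3   9.8] z [135.3 143.7 146.9]
```

Run:
```python
from h import *
a=cv2.imread('pics/scene0.png');b=cv2.imread('pics/sc12.png')
d=cv2.absdiff(a,b).max(-1);cv2.imwrite('pics/diff.png',np.hstack([cv2.resize(d,(400,300))*3,cv2.resize(cv2.cvtColor(b,cv2.COLOR_BGR2GRAY),(400,300))]))
s=read_state();print(abs(s['joint_vel']).max(),s['gripper_width'])
```

```text
0.004272550154861315 38.3039859918931
```

View pics/diff.png

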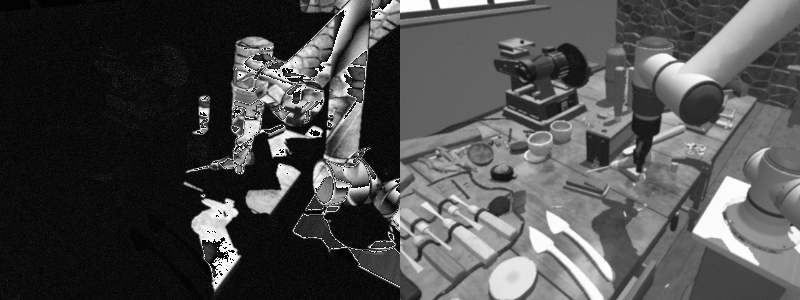

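The difference picture shows changes only at the arm, its shadow, the chisel and the empty hole (about px 203,113). The stone, spoon blanks and the rest did not move. Handing in.

```bash
python3 -c "
from bench import job_done
print(job_done())"
```

```text
the job is handed in; nothing more can be done
None
```

The short chisel is held still in the gripper over the middle of the whetstone, in its honing attitude, and the job is handed in.

- **Drawing it out:** I gripped the handle from above, with the jaws along the row of tools, and lifted it 150 mm straight up. The forces I read, before, part-way and after the lift, were about 1 N or less. Closing the grip had first pressed it down into the rack with about 5 N.
- **Turning it:** The moves only let the tool turn about its own vertical axis, so the arm could not tilt the chisel itself. I rested the cutting edge on open bench beyond and to the left of the stone and swung the handle down in an arc about the edge, with at most about 10 N on the tool in the readings I took. This let the chisel pivot between the pads.
- **Correcting it:** It first came to rest at about 33° and slid roughly 10 mm in the pads. I repeated the push lightly to correct the angle. The chisel never touched the stone.

| Last check | Measured | Wanted |
|---|---|---|
| Handle angle above level | 29.8° | about 30° |
| Blade direction against the stone's length | 14.6°, stone 14.4–14.8° | in line |
| Cutting edge position | (503, 203) mm, stone centre about (504, 203) mm | middle of the stone |
| Edge height above the stone | about 41 mm | about 40 mm |

- **Disagreements:** The depth readings put the angle nearer 28.7°. One earlier fit gave 28.4°, with the edge placed about 5 mm higher than another fit did. I did not measure the blade's roll about its own axis separately; from above, its flat looks square across the stone.
- **Surroundings:** Comparing the first and last pictures, I saw no change in the stone, the other tools or anything else in view. The arm hides part of the area by the rack, including the two tools left in it. The clock was at about 18 s.

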